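# Roll-check salvaged feed rollers and reject the bent one

## Robot

A 6-joint arm with a two-finger parallel gripper is mounted at the origin on the work surface. World frame = base frame: x ahead of the robot, y to its left, z up, the work surface at z = 0. Lengths are in m, angles in rad, forces in N, time in s.
With the tool pointing down it reaches from about 0.3 to 0.75 m from the base axis. Payload 8.5 kg.
Tool frame: the origin (TCP) lies between the finger pads; the fingertips stand 25 mm ahead of it and the grasp point (between the pads) lies 6 mm ahead of it; z points along the fingers, y is the line along which they close (so a half turn about z gives the same grasp; the last joint's range is limited). The gripper opens to 85 mm and grips with 20 to 120 N. Pads are 22 mm wide; open, the fingers measure 114 mm over their backs; the gripper's body (76 mm by 85 mm) begins 54 mm behind the grasp point. The pads swing forward as they close: fully open they stand 13 mm farther back than shut.
Start: joints at [-1.42, 0.381, 1.297, -0, 1.464, -0.215], TCP at [0.197, -0.514, 0.256] pointing down, gripper open.
Joint ranges: [-3.11, 3.11], [-0.89, 2.33], [0.22, 2.48], [-1.42, 4.56], [0.17, 2.85], [-2.88, 2.88]. Speed limits (rad/s): [2.39, 2.39, 3.14, 3.14, 3.14, 3.14].

## Interface

Orientations are given as a unit quaternion [x, y, z, w].
In Python, from rig import env, vision gives the robot as it stands. The module is installed in compiled form; this text tells all that it offers.
- The arm moves only by the tool carry_out, never from a script. Its argument "targets" is a list of rows, each a list of 6 numbers: the shift along the tool's x, y, z as a fraction of full scale, then the turn, a rotation vector about the tool's x, y, z as a fraction of full scale. A call has 1 to 12 rows; each row is the pose to reach, as a shift and turn from the pose commanded when the call began, along the tool's axes at that moment; what a row does not reach only later rows make up. Full scale, the value 1, is 100 cm for a shift and 90 degrees for a turn. A row lasts 1/10 s, in which the tool goes at most 50 mm and 8.59 degrees, less where a joint would pass 70% of its speed; a pose out of reach is approached as far as the arm can. A call with a number of a shift or a turn outside -1 to 1 is refused whole. A call with a gripper value outside its range is refused whole. "gripper" is the closure, from 0 (fully open) to 1 (shut), set as the call begins (left out, the last holds). The fingers move at their own pace and stop on an object; "squeeze" is the grip in N (left out, the last holds). Time passes only in rows, so rows that repeat a pose let the fingers close. It gives the time, the measured TCP pose, the force, the opening and the grip force at its end, in the units of the state.
- env.get_state(): the state, without advancing time (a new reading comes with each control period).
- vision.read_camera(name): name is "scene" or "top"; returns the picture (480x640x3 uint8, red, green, blue); there is no depth.
- vision.calibration(name): a dict with "camera_matrix" (3x3 intrinsics, pixels), "rvec" (rotation vector, rad) and "tvec" (3), from world to camera coordinates, as OpenCV has them. Camera axes: x right, y down, z forward; pixel columns grow to the right and rows downward; lengths in m; the calibration is good to about 2 mm. A picture is of the moment at which its call begins. calibration takes no time and is no camera call.
- env.finish_job(): hands the job in; it is judged then, once.
The state is a dict: "time_s": time; "joint_pos": joint angles; "dq": joint speeds; "effort": joint torques, N m; "tool_pos": TCP position; "tool_rot": TCP orientation; "contact_force": force on the tool from outside, world axes, zero at the start; "moment": the same for the moment, N m; "opening": finger opening in m; "finger_force": force on a finger pad.
Only numpy, scipy, OpenCV 4.12 (cv2) and the standard library are available. Lean on these libraries where they do the work, as an engineer would, in place of code of your own. Each camera call takes 0.05 s, during which the arm holds its last target. There are 200 camera calls.

## Task

Check the three salvaged printer feed rollers for bent shafts: with shut fingertips press lightly on the middle tyre of each and roll it along the sprung plate by about half a turn (20 mm), feeling whether it rocks. When all three have been rolled and still lie on the plate, put the one bent roller in the empty yellow reject box and leave the two straight ones lying on the plate. Never press hard on a roller, and leave the other things on the table alone.

Things in the scene. Friction and masses are not known exactly. Their poses are not given: they have to be found in the camera images.
- checker: Sprung checking plate, fixed to the table. Origin on the table under its middle. A flat white plate, 280 mm along x, 200 mm along y, with a rim 4 mm high and 6 mm wide, floats over a black base. Its flat top is 34 mm above this origin. It yields straight down: it starts to sink at about 3.5 N of pressure, then 1.5 N more per mm; it bottoms hard after 12 mm.
- rod_a: Feed roller, 140 mm long, 130 g: 5 mm steel shaft with three black 12 mm tyres, the middle one 40 mm long. Origin on the axis at mid-length, y along the shaft. It lies about along the plate's y and rolls half as far as the fingertip. If bent, the middle tyre is 3.5 mm off the axis, at first level towards -x; rolled a quarter turn to the plate's +x it rises and pushes back 2 to 4 N harder, then eases.
- rod_b: Second feed roller, as rod_a; one of the three is bent.
- rod_c: Third feed roller, as rod_a; one of the three is bent.
- reject_box: Open empty yellow reject box, fixed to the table, 150 mm along its x, 220 mm along its y, 40 mm high, walls and floor 4 mm. Origin under its centre, on the table.
- psu_shell: Bystander: open aluminium power supply shell, 140 x 100 x 60 mm, loose. Origin under its centre. Leave alone.
- screwdriver: Bystander: red-handled screwdriver lying on the table. Leave alone.
- fan: Bystander: black 80 mm fan, 25 mm high, lying flat. Origin under its centre. Leave alone.
- heatsink: Bystander: finned aluminium heat sink, 60 x 50 x 28 mm. Origin under its centre. Leave alone.
- pliers: Bystander: red-handled pliers, 120 mm long. Leave alone.

How it is judged:
On the way:
1. all three rollers have been rolled along the plate from where they lay (at least 12 mm each) and all still lie on the plate (distance of each of rod_a, rod_b, rod_c from where it was at the start of the episode above 0.012 m and z of each of rod_a, rod_b, rod_c in the frame of checker below 0.05 m and horizontal distance between each of rod_a, rod_b, rod_c and checker below 0.14 m), for 0.2 s.
At the end, for the whole second after the job is handed in: The bent roller lies at rest on the floor of the empty yellow reject box (its middle within the walls and less than 25 mm above the table); both straight rollers lie at rest on the plate (middle less than 50 mm above the table). All slower than 0.05 m/s (((x of rod_a_c3 in the frame of rod_a below -0.0013 m and x of rod_a in the frame of reject_box between -0.075 and 0.075 m and y of rod_a in the frame of reject_box between -0.11 and 0.11 m and height (world z) of rod_a below 0.025 m) or (x of rod_a_c3 in the frame of rod_a above -0.0013 m and contact force between rod_a and checker above 0.2 N and z of rod_a in the frame of checker below 0.05 m)) and linear speed of each of rod_a, rod_b, rod_c below 0.05 m/s and ((x of rod_b_c3 in the frame of rod_b below -0.0013 m and x of rod_b in the frame of reject_box between -0.075 and 0.075 m and y of rod_b in the frame of reject_box between -0.11 and 0.11 m and height (world z) of rod_b below 0.025 m) or (x of rod_b_c3 in the frame of rod_b above -0.0013 m and contact force between rod_b and checker above 0.2 N and z of rod_b in the frame of checker below 0.05 m)) and ((x of rod_c_c3 in the frame of rod_c below -0.0013 m and x of rod_c in the frame of reject_box between -0.075 and 0.075 m and y of rod_c in the frame of reject_box between -0.11 and 0.11 m and height (world z) of rod_c below 0.025 m) or (x of rod_c_c3 in the frame of rod_c above -0.0013 m and contact force between rod_c and checker above 0.2 N and z of rod_c in the frame of checker below 0.05 m))); the robot touches nothing.
It fails at once if a roller is pressed onto the plate with more than 18 N (contact force between any of rod_a, rod_b, rod_c and checker above 18 N).
It fails at once if a bystander is moved by more than 15 mm (distance of any of psu_shell, screwdriver, fan, heatsink, pliers from where it was at the start of the episode above 0.015 m).
It also fails if it takes over 70 s, if anything falls off the work surface, if the arm or the gripper's body presses on something with over 40 N, if the wrist force passes 120 N, or if a joint passes its speed limit or range.

## Working session

There is one attempt and no reset: what is moved stays moved. The work goes in short steps, Python scripts to look and compute and a tool call to move; the robot and the scene stay as the last step left them, time stands still between calls to the robot, and variables do not carry over. Pictures are saved under pics/ and viewed, at most 10 in all, crops included, and the job is handed in when it is done.

Besides the shell and the picture viewer there is one more tool, called after "Call:" in YAML: its name, and indented under it one key for each argument. carry_out: Moves the arm, as the interface text tells. Shift numbers are shares of 100 cm and turn numbers shares of 90 degrees, none past 1 either way. Its arguments: {"type":"object","properties":{"targets":{"type":"array","items":{"type":"array","items":{"type":"number"}}},"gripper":{"type":"number"},"squeeze":{"type":"number"}},"required":["targets"]}

```bash
mkdir -p pics; cat > h.py <<'E'
import numpy as np, cv2
from rig import env, vision
def snap(cam,name,crop=None,scale=1):
    im=vision.read_camera(cam)
    if crop: x0,y0,x1,y1=crop; im=im[y0:y1,x0:x1]
    if scale!=1: im=cv2.resize(im,None,fx=scale,fy=scale,interpolation=cv2.INTER_CUBIC)
    cv2.imwrite(f'pics/{name}.png',im[:,:,::-1])
def pt(cam,u,v,z):
    c=vision.calibration(cam); K=np.array(c['camera_matrix']);R=cv2.Rodrigues(np.array(c['rvec'],float))[0];t=np.array(c['tvec'],float).ravel()
    d=R.T@np.linalg.inv(K)@[u,v,1]; o=-R.T@t
    return o+d*(z-o[2])/d[2]
def px(cam,p):
    c=vision.calibration(cam)
    return cv2.projectPoints(np.array([p],float),np.array(c['rvec'],float),np.array(c['tvec'],float),np.array(c['camera_matrix']),None)[0].ravel()
E
python3 - <<'E'
from h import *
snap('top','t0'); snap('scene','s0')
s=env.get_state()
for k,v in s.items(): print(k,np.round(v,4))
E
```

```text
time_s 0.1
joint_pos [-1.4203  0.3811  1.2982 -0.      1.4636 -0.2153]
dq [ 0.0006 -0.0014 -0.0011  0.0004 -0.001   0.0003]
effort [ 3.50000e-03 -4.49218e+01 -2.31654e+01 -2.00000e-04  3.80000e-03
 -0.00000e+00]
tool_pos [ 0.1967 -0.5134  0.2558]
tool_rot [ 9.833e-01  1.819e-01  0.000e+00 -6.000e-04]
contact_force [-0.5106  0.3597  0.3412]
moment [-0.018  -0.0091  0.0221]
finger_force 0.0
opening 0.0854
```

View pics/t0.png

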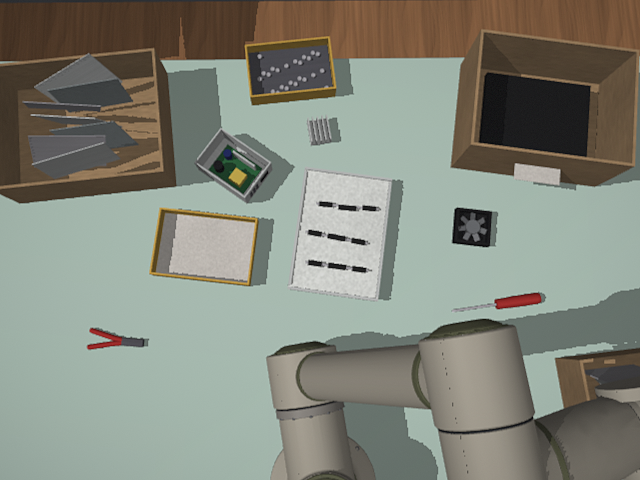

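View pics/s0.png

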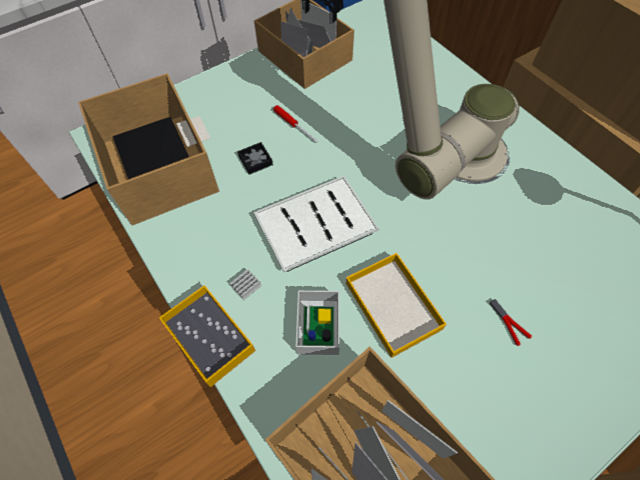

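The top view shows the plate with corners near (308,170), (392,180), (380,299) and (290,290). The rollers sit at about (348,208), (338,238) and (340,267). The empty yellow box is centred near (204,246), and the other yellow box, at (290,70), holds balls. Next I'll enlarge the plate.

```bash
python3 - <<'E'
from h import *
snap('top','t1',(285,160,400,305),4)
print('base px',px('top',[0,0,0]),px('top',[.3,0,0]))
for n,q in dict(pl=[(308,170),(392,180),(380,299),(290,290)]).items():
    for a in q: print(n,pt('top',*a,.036).round(4))
for a in [(348,208),(338,238),(340,267)]: print('rod',pt('top',*a,.04).round(4))
for a in [(161,209),(258,216),(248,286),(150,275)]: print('box',pt('top',*a,.04).round(4))
print(-cv2.Rodrigues(np.array(vision.calibration('top')['rvec'],float))[0].T@np.ravel(vision.calibration('top')['tvec']))
E
```

```text
base px [321.76616028 485.22445787] [319.26166049 342.1575341 ]
pl [0.6858 0.0198 0.036 ]
pl [ 0.6601 -0.1709  0.036 ]
pl [ 0.3913 -0.1339  0.036 ]
pl [0.4138 0.0632 0.036 ]
rod [ 0.5954 -0.0687  0.04  ]
rod [ 0.5274 -0.0446  0.04  ]
rod [ 0.4626 -0.0475  0.04  ]
box [0.5982 0.3496 0.04  ]
box [0.5796 0.1331 0.04  ]
box [0.4236 0.1549 0.04  ]
box [0.4507 0.3693 0.04  ]
[0.31387123 0.03692355 1.33507073]
```

View pics/t1.png

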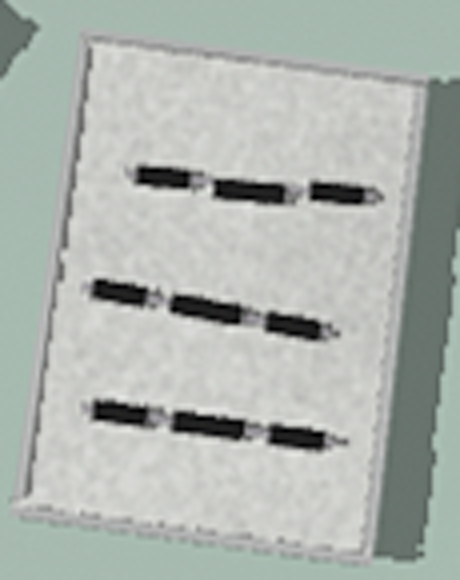

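The enlarged crop shows the far roller's middle tyre at (252,191), against a line between its end tyres at (251,185). That is about 3.5 mm towards -x, so it is probably the bent one. The other two look straight. Rolling will have to confirm this, so I'm computing the geometry now.

```bash
cat >> h.py <<'E'
from scipy.spatial.transform import Rotation as Ro
def go(tip=None,yaw=None):
    """rows fractions to put fingertip at tip with tool-y heading yaw deg, tool down, from measured pose"""
    s=env.get_state(); R=Ro.from_quat(s['tool_rot']); p=np.array(s['tool_pos'])
    y=np.radians(yaw); ty=np.array([np.cos(y),np.sin(y),0]); tz=np.array([0,0,-1.]); G=Ro.from_matrix(np.c_[np.cross(ty,tz),ty,tz])
    d=R.inv().apply(np.array(tip)-[0,0,-.025]-p); r=(R.inv()*G).as_rotvec()/(np.pi/2)
    print('go',d.round(4),r.round(4)); 
E
python3 - <<'E'
from h import *
for n,l,m,r in [('far',(164,177),(252,191),(338,193)),('mid',(121,292),(206,309),(295,326)),('near',(122,413),(209,426),(297,438))]:
    f=lambda q: pt('top',q[0]/4+285-.375,q[1]/4+160-.375,.04)
    L,M,Rr=f(l),f(m),f(r); d=L-Rr; c=(L+Rr)/2
    print(n,'c',c.round(4),'mid',M.round(4),'perp yaw',np.degrees(np.arctan2(-d[0],d[1])).round(1))
go([.58,-.067,.08],-6)
E
```

```text
far c [ 0.6003 -0.0674  0.04  ] mid [ 0.5968 -0.0679  0.04  ] perp yaw -6.1
mid c [ 0.53   -0.0416  0.04  ] mid [ 0.53   -0.0405  0.04  ] perp yaw -12.0
near c [ 0.4649 -0.0409  0.04  ] mid [ 0.4646 -0.0407  0.04  ] perp yaw -9.0
go [ 0.5176 -0.2796  0.1513] [-5.000e-04 -5.000e-04 -7.005e-01]
```

Call:
carry_out:
  targets:
    - [0.518,-0.28,0.1,0,0,-0.7]
    - [0.518,-0.28,0.1,0,0,-0.7]
    - [0.518,-0.28,0.1,0,0,-0.7]
    - [0.518,-0.28,0.1,0,0,-0.7]
    - [0.518,-0.28,0.1,0,0,-0.7]
    - [0.518,-0.28,0.1,0,0,-0.7]
    - [0.518,-0.28,0.1,0,0,-0.7]
    - [0.518,-0.28,0.1,0,0,-0.7]
    - [0.518,-0.28,0.1,0,0,-0.7]
    - [0.518,-0.28,0.1,0,0,-0.7]
    - [0.518,-0.28,0.1,0,0,-0.7]
    - [0.518,-0.28,0.1,0,0,-0.7]
  gripper: 1

```text
time_s: 1.35
tool_pos: [0.5814, -0.0648, 0.1557]
tool_rot: [0.743, 0.669, -0.0, -0.0]
contact_force: [-0.6, -1.3, -0.1]
opening: 0.0003
finger_force: 0.0
```

Call:
carry_out:
  targets:
    - [0,0,0,0,0,0]
    - [0,0,0,0,0,0]
    - [0,0,0,0,0,0]
    - [0,0,0,0,0,0]
    - [0,0,0,0,0,0]

```text
time_s: 1.85
tool_pos: [0.5799, -0.0678, 0.1567]
tool_rot: [0.744, 0.668, 0.0, 0.0]
contact_force: [-0.2, 0.1, -0.2]
opening: 0.0005
finger_force: 0.0
```

```bash
python3 - <<'E'
from h import *
s=env.get_state(); print(s['time_s'],s['tool_pos'],s['tool_rot'],s['contact_force'],s['opening'])
go([.588,-.067,.060],-6)
E
```

```text
1.85 [ 0.57994056 -0.0678157   0.1566905 ] [7.43914046e-01 6.68275279e-01 9.01099763e-05 1.91407900e-04] [-0.18534456  0.05985011 -0.22620747] 0.0004792831396393278
go [0.0017 0.0079 0.0717] [ 0.0003  0.0001 -0.0015]
```

Call:
carry_out:
  targets:
    - [0.002,0.008,0.02,0,0,0]
    - [0.002,0.008,0.04,0,0,0]
    - [0.002,0.008,0.06,0,0,0]
    - [0.002,0.008,0.075,0,0,0]
    - [0.002,0.008,0.08,0,0,0]
    - [0.002,0.008,0.08,0,0,0]
    - [0.002,0.008,0.08,0,0,0]

```text
time_s: 2.55
tool_pos: [0.5888, -0.066, 0.0772]
tool_rot: [0.744, 0.669, 0.0, 0.001]
contact_force: [0.3, -0.8, 0.4]
opening: 0.0003
finger_force: 0.0
```

```bash
python3 - <<'E'
from h import *
s=env.get_state(); p=s['tool_pos'];print(p,s['contact_force'],px('scene',p-[0,0,.025]))
snap('scene','s1',(240,160,400,280),5)
E
```

```text
[ 0.58878231 -0.06604368  0.07720432] [ 0.33031671 -0.81671523  0.43862073] [295.5798429  221.49130846]
```

View pics/s1.png

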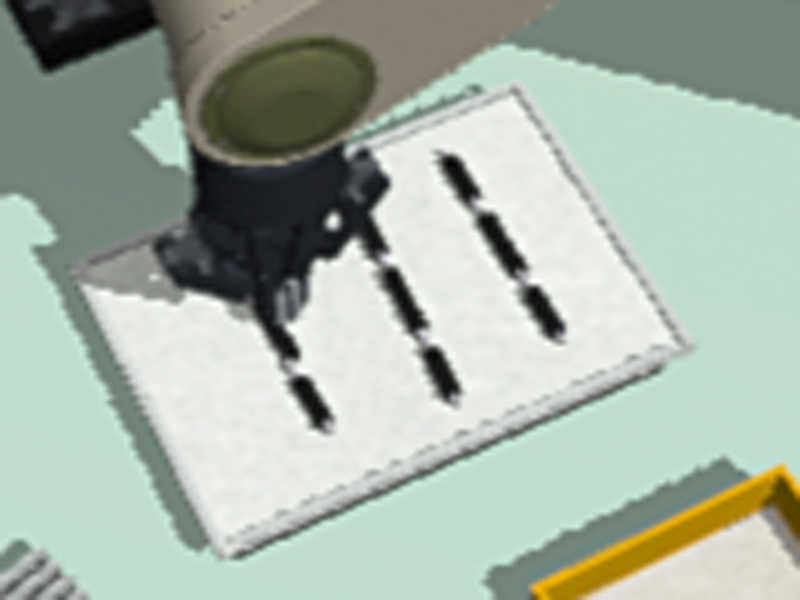

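The fingertips are over the far roller's middle tyre, near (283,310) in the crop and just behind its axis. I'm lowering gently to feel for contact.

Call:
carry_out:
  targets:
    - [0,0,0.002,0,0,0]
    - [0,0,0.004,0,0,0]
    - [0,0,0.005,0,0,0]
    - [0,0,0.006,0,0,0]
    - [0,0,0.006,0,0,0]
    - [0,0,0.006,0,0,0]

```text
time_s: 3.2
tool_pos: [0.5885, -0.0657, 0.0706]
tool_rot: [0.743, 0.669, 0.0, 0.0]
contact_force: [-0.9, 0.3, 4.1]
opening: 0.0
finger_force: 1.9
```

Call:
carry_out:
  targets:
    - [0,0,0.001,0,0,0]
    - [0,0,0.001,0,0,0]
    - [0,0,0.001,0,0,0]

```text
time_s: 3.5
tool_pos: [0.5886, -0.0657, 0.0696]
tool_rot: [0.743, 0.669, 0.0, 0.0]
contact_force: [-1.5, 1.0, 5.7]
opening: -0.0001
finger_force: 2.6
```

Call:
carry_out:
  targets:
    - [0,0,0.001,0,0,0]
    - [0,0,0.001,0,0,0]
    - [0,0,0.001,0,0,0]

```text
time_s: 3.8
tool_pos: [0.5886, -0.0657, 0.0687]
tool_rot: [0.743, 0.669, 0.0, 0.0]
contact_force: [-1.9, 0.4, 7.3]
opening: 0.0004
finger_force: 3.2
```

Call:
carry_out:
  targets:
    - [0,0.003,0,0,0,0]
    - [0,0.006,0,0,0,0]
    - [0,0.009,0,0,0,0]
    - [0,0.01,0,0,0,0]
    - [0,0.01,0,0,0,0]

```text
time_s: 4.3
tool_pos: [0.5989, -0.0668, 0.0691]
tool_rot: [0.743, 0.669, 0.0, 0.001]
contact_force: [-1.5, 1.1, 9.0]
opening: -0.0003
finger_force: 4.7
```

Call:
carry_out:
  targets:
    - [0,0.003,0,0,0,0]
    - [0,0.006,0,0,0,0]
    - [0,0.009,0,0,0,0]
    - [0,0.01,0,0,0,0]
    - [0,0.01,0,0,0,0]

```text
time_s: 4.8
tool_pos: [0.6094, -0.068, 0.0695]
tool_rot: [0.743, 0.669, 0.001, 0.001]
contact_force: [0.3, 0.5, 9.4]
opening: 0.0002
finger_force: 5.2
```

Call:
carry_out:
  targets:
    - [0,0.003,0,0,0,0]
    - [0,0.006,0,0,0,0]
    - [0,0.009,0,0,0,0]
    - [0,0.01,0,0,0,0]
    - [0,0.01,0,0,0,0]

```text
time_s: 5.3
tool_pos: [0.6198, -0.0691, 0.0696]
tool_rot: [0.743, 0.669, 0.001, 0.002]
contact_force: [2.1, 0.6, 9.8]
opening: -0.0003
finger_force: 4.6
```

Call:
carry_out:
  targets:
    - [0,0.003,0,0,0,0]
    - [0,0.006,0,0,0,0]
    - [0,0.008,0,0,0,0]
    - [0,0.008,0,0,0,0]

```text
time_s: 5.7
tool_pos: [0.6278, -0.07, 0.0692]
tool_rot: [0.743, 0.669, 0.001, 0.002]
contact_force: [3.3, -0.6, 4.7]
opening: 0.0
finger_force: 3.2
```

The far roller's push rose from 7.3 to about 9.8 N and then eased to 4.7 N, so it rocked. I'll lift and go to the middle roller.

Call:
carry_out:
  targets:
    - [0,0,-0.01,0,0,0]
    - [0,0,-0.03,0,0,0]
    - [0,0,-0.05,0,0,0]
    - [0,0,-0.06,0,0,0]
    - [0,0,-0.06,0,0,0]
    - [0,0,-0.06,0,0,0]

```text
time_s: 6.3
tool_pos: [0.6258, -0.0696, 0.1276]
tool_rot: [0.743, 0.669, -0.0, -0.001]
contact_force: [0.8, -0.2, -0.1]
opening: -0.0002
finger_force: 0.0
```

```bash
python3 - <<'E'
from h import *
s=env.get_state(); print(s['tool_pos'],s['contact_force'])
go([.522,-.0395,.052],-12)
E
```

```text
[ 0.6258223  -0.06956844  0.12756673] [ 0.75021618 -0.24940155 -0.09732874]
go [ 0.019  -0.1063  0.0507] [-0.0009 -0.0001  0.0662]
```

Call:
carry_out:
  targets:
    - [0.019,-0.04,0,0,0,0.066]
    - [0.019,-0.08,0,0,0,0.066]
    - [0.019,-0.106,0.01,0,0,0.066]
    - [0.019,-0.106,0.03,0,0,0.066]
    - [0.019,-0.106,0.045,0,0,0.066]
    - [0.019,-0.106,0.05,0,0,0.066]
    - [0.019,-0.106,0.053,0,0,0.066]
    - [0.019,-0.106,0.056,0,0,0.066]
    - [0.019,-0.106,0.056,0,0,0.066]
    - [0.019,-0.106,0.056,0,0,0.066]

```text
time_s: 7.3
tool_pos: [0.523, -0.0397, 0.0726]
tool_rot: [0.777, 0.629, 0.0, 0.0]
contact_force: [0.5, -0.3, 0.9]
opening: 0.0002
finger_force: 0.0
```

Call:
carry_out:
  targets:
    - [0,0,0.001,0,0,0]
    - [0,0,0.001,0,0,0]
    - [0,0,0.001,0,0,0]

```text
time_s: 7.6
tool_pos: [0.5229, -0.0396, 0.0714]
tool_rot: [0.777, 0.629, 0.0, 0.0]
contact_force: [-0.5, 0.8, -0.4]
opening: 0.0001
finger_force: 0.0
```

Call:
carry_out:
  targets:
    - [0,0,0.001,0,0,0]
    - [0,0,0.001,0,0,0]
    - [0,0,0.001,0,0,0]

```text
time_s: 7.9
tool_pos: [0.523, -0.0397, 0.0706]
tool_rot: [0.777, 0.629, 0.0, 0.0]
contact_force: [-0.1, 0.3, 4.7]
opening: 0.0002
finger_force: 1.9
```

Call:
carry_out:
  targets:
    - [0,0,0.001,0,0,0]
    - [0,0,0.001,0,0,0]
    - [0,0,0.001,0,0,0]

```text
time_s: 8.2
tool_pos: [0.5231, -0.0397, 0.0695]
tool_rot: [0.777, 0.629, 0.0, 0.0]
contact_force: [-0.2, -0.2, 5.0]
opening: -0.0002
finger_force: 2.6
```

Call:
carry_out:
  targets:
    - [0,0,0.001,0,0,0]
    - [0,0.003,0.001,0,0,0]
    - [0,0.006,0.001,0,0,0]
    - [0,0.009,0.001,0,0,0]
    - [0,0.01,0.001,0,0,0]
    - [0,0.01,0.001,0,0,0]

```text
time_s: 8.8
tool_pos: [0.5331, -0.0418, 0.0687]
tool_rot: [0.777, 0.629, 0.0, 0.001]
contact_force: [-0.1, -0.3, 6.8]
opening: -0.0
finger_force: 3.3
```

Call:
carry_out:
  targets:
    - [0,0.003,0,0,0,0]
    - [0,0.006,0,0,0,0]
    - [0,0.009,0,0,0,0]
    - [0,0.01,0,0,0,0]
    - [0,0.01,0,0,0,0]

```text
time_s: 9.3
tool_pos: [0.5429, -0.0439, 0.0687]
tool_rot: [0.777, 0.629, 0.0, 0.0]
contact_force: [0.9, 0.1, 6.3]
opening: 0.0001
finger_force: 3.3
```

Call:
carry_out:
  targets:
    - [0,0.003,0,0,0,0]
    - [0,0.006,0,0,0,0]
    - [0,0.009,0,0,0,0]
    - [0,0.01,0,0,0,0]
    - [0,0.01,0,0,0,0]

```text
time_s: 9.8
tool_pos: [0.5526, -0.0459, 0.0685]
tool_rot: [0.777, 0.629, 0.0, 0.0]
contact_force: [1.6, -0.0, 4.6]
opening: -0.0003
finger_force: 2.4
```

Call:
carry_out:
  targets:
    - [0,0.003,0,0,0,0]
    - [0,0.006,0,0,0,0]
    - [0,0.008,0,0,0,0]
    - [0,0.008,0,0,0,0]

```text
time_s: 10.2
tool_pos: [0.5598, -0.0475, 0.0678]
tool_rot: [0.777, 0.629, -0.0, -0.001]
contact_force: [0.1, -0.1, -0.2]
opening: 0.0003
finger_force: 0.0
```

Call:
carry_out:
  targets:
    - [0,0,-0.01,0,0,0]
    - [0,0,-0.03,0,0,0]
    - [0,0,-0.05,0,0,0]
    - [0,0,-0.06,0,0,0]
    - [0,0,-0.06,0,0,0]
    - [0,0,-0.06,0,0,0]

```text
time_s: 10.8
tool_pos: [0.5597, -0.0474, 0.1279]
tool_rot: [0.777, 0.629, -0.0, -0.0]
contact_force: [-0.3, 1.0, -0.7]
opening: -0.0004
finger_force: 0.0
```

```bash
python3 - <<'E'
from h import *
s=env.get_state(); print(s['tool_pos'],s['contact_force'])
go([.4567,-.0394,.0475],-9)
E
```

```text
[ 0.55966203 -0.04743069  0.12789431] [-0.31560448  1.02533415 -0.66376451]
go [-0.0135 -0.1023  0.0555] [-0.0005 -0.0001 -0.0331]
```

The middle roller pushed back evenly (about 5 to 7 N, with no rise) until the tip passed off it. The near roller is next.

Call:
carry_out:
  targets:
    - [-0.013,-0.04,0,0,0,-0.033]
    - [-0.013,-0.08,0,0,0,-0.033]
    - [-0.013,-0.104,0.01,0,0,-0.033]
    - [-0.013,-0.104,0.03,0,0,-0.033]
    - [-0.013,-0.104,0.045,0,0,-0.033]
    - [-0.013,-0.104,0.052,0,0,-0.033]
    - [-0.013,-0.104,0.056,0,0,-0.033]
    - [-0.013,-0.104,0.057,0,0,-0.033]
    - [-0.013,-0.104,0.057,0,0,-0.033]

```text
time_s: 11.7
tool_pos: [0.4557, -0.0387, 0.0714]
tool_rot: [0.76, 0.649, 0.0, 0.0]
contact_force: [0.0, -0.2, -0.4]
opening: 0.0003
finger_force: 0.0
```

Call:
carry_out:
  targets:
    - [0,0,0.001,0,0,0]
    - [0,0,0.001,0,0,0]
    - [0,0,0.001,0,0,0]

```text
time_s: 12.0
tool_pos: [0.4559, -0.0387, 0.0707]
tool_rot: [0.76, 0.649, 0.0, 0.0]
contact_force: [1.0, -0.6, 2.9]
opening: 0.0001
finger_force: 1.7
```

Call:
carry_out:
  targets:
    - [0,0,0.001,0,0,0]
    - [0,0,0.001,0,0,0]
    - [0,0,0.001,0,0,0]

```text
time_s: 12.3
tool_pos: [0.4558, -0.0387, 0.0695]
tool_rot: [0.76, 0.649, 0.0, 0.0]
contact_force: [-0.2, -0.4, 5.2]
opening: 0.0002
finger_force: 2.5
```

Call:
carry_out:
  targets:
    - [0,0,0.001,0,0,0]
    - [0,0.003,0.001,0,0,0]
    - [0,0.006,0.001,0,0,0]
    - [0,0.009,0.001,0,0,0]
    - [0,0.01,0.001,0,0,0]
    - [0,0.01,0.001,0,0,0]

```text
time_s: 12.9
tool_pos: [0.4659, -0.0403, 0.0686]
tool_rot: [0.76, 0.649, 0.0, 0.0]
contact_force: [0.5, 0.3, 6.4]
opening: 0.0001
finger_force: 3.3
```

Call:
carry_out:
  targets:
    - [0,0.003,0,0,0,0]
    - [0,0.006,0,0,0,0]
    - [0,0.009,0,0,0,0]
    - [0,0.01,0,0,0,0]
    - [0,0.01,0,0,0,0]

```text
time_s: 13.4
tool_pos: [0.4757, -0.0418, 0.0686]
tool_rot: [0.761, 0.649, 0.0, 0.0]
contact_force: [0.1, 0.8, 6.5]
opening: -0.0004
finger_force: 3.3
```

Call:
carry_out:
  targets:
    - [0,0.003,0,0,0,0]
    - [0,0.006,0,0,0,0]
    - [0,0.009,0,0,0,0]
    - [0,0.01,0,0,0,0]
    - [0,0.01,0,0,0,0]

```text
time_s: 13.9
tool_pos: [0.4858, -0.0434, 0.0686]
tool_rot: [0.761, 0.649, 0.001, 0.001]
contact_force: [1.6, 0.9, 5.3]
opening: 0.0001
finger_force: 3.0
```

Call:
carry_out:
  targets:
    - [0,0.003,0,0,0,0]
    - [0,0.005,0,0,0,0]
    - [0,0.005,0,0,0,0]

```text
time_s: 14.2
tool_pos: [0.4908, -0.0442, 0.0685]
tool_rot: [0.761, 0.649, 0.001, 0.001]
contact_force: [2.8, 0.4, 4.1]
opening: -0.0004
finger_force: 2.4
```

Call:
carry_out:
  targets:
    - [0,0,-0.01,0,0,0]
    - [0,0,-0.05,0,0,0]
    - [0,0,-0.1,0,0,0]
    - [0,-0.05,-0.15,0,0,0]
    - [0,-0.1,-0.15,0,0,0]
    - [0,-0.1,-0.15,0,0,0]
    - [0,-0.1,-0.15,0,0,0]
  gripper: 0.5

```text
time_s: 14.9
tool_pos: [0.3893, -0.0279, 0.2193]
tool_rot: [0.761, 0.649, -0.0, 0.0]
contact_force: [0.4, -0.3, 0.6]
opening: 0.0427
finger_force: 0.0
```

```bash
python3 - <<'E'
from h import *
s=env.get_state(); print(s['time_s'],s['tool_pos'],s['contact_force'],s['opening'])
snap('top','t2',(285,160,400,305),4)
E
```

```text
14.9 [ 0.38929791 -0.02787735  0.21926493] [ 0.43530926 -0.33105083  0.59388408] 0.04265741874372776
```

View pics/t2.png

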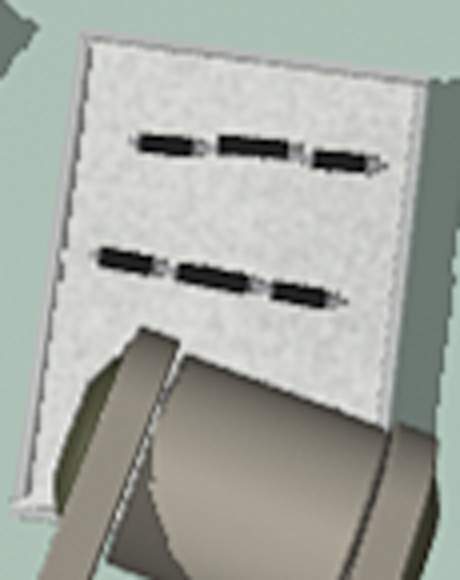

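The far roller's middle tyre at (253,147) now bows to +x of its end line (253,153). It has made half a turn, travelled about 17 mm, and is the bent one. The middle roller also moved about 17 mm. Now I'll move above the far roller and check the near roller on the way.

```bash
python3 - <<'E'
from h import *
f=lambda q: pt('top',q[0]/4+285-.375,q[1]/4+160-.375,.04)
L,M,Rr=f((167,145)),f((253,147)),f((340,161)); d=L-Rr
yaw=np.degrees(np.arctan2(-d[0],d[1])); print(M,((L+Rr)/2),yaw)
go([M[0],M[1],.08],yaw)
snap('scene','s2',(240,160,400,280),5)
E
```

```text
[ 0.62214467 -0.06911606  0.04      ] [ 0.61867572 -0.06930205  0.04      ] -6.1133519989891125
go [-0.0039  0.2348  0.1141] [ 0.0004  0.0002 -0.0324]
```

View pics/s2.png

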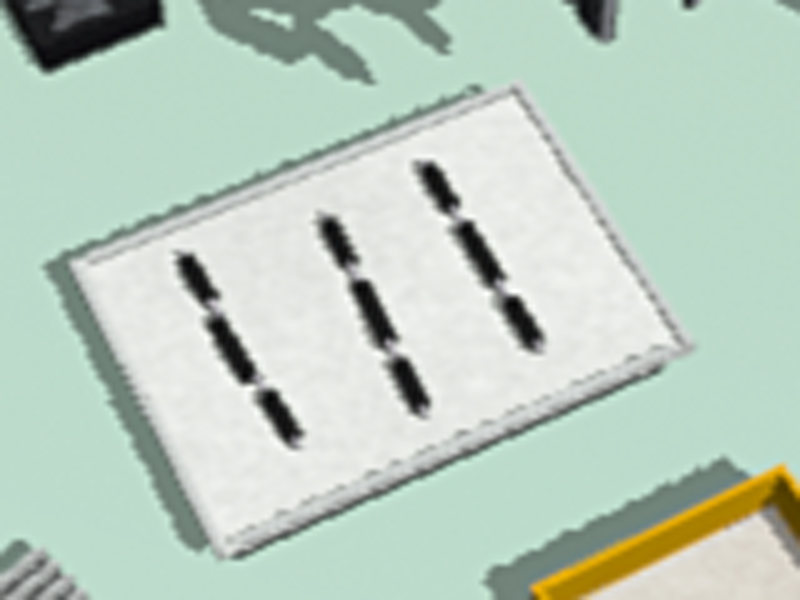

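All three rollers lie on the plate, with middle tyres near (232,348), (373,315) and (480,252) in the crop. I'll work out how far the near one moved.

```bash
python3 - <<'E'
from h import *
f=lambda u,v: pt('scene',u/5+240-.4,v/5+160-.4,.04)
for a,b in [((502,243),(480,252)),((402,302),(373,315)),((232,348),(232,348))]:
    A,B=f(*a),f(*b); print(A.round(4),B.round(4),np.linalg.norm(B-A).round(4))
E
```

```text
[ 0.4618 -0.0382  0.04  ] [ 0.4751 -0.0404  0.04  ] 0.0135
[ 0.5286 -0.0386  0.04  ] [ 0.5461 -0.0409  0.04  ] 0.0177
[ 0.6194 -0.0674  0.04  ] [ 0.6194 -0.0674  0.04  ] 0.0
```

At about 13.5 mm the near roller only just clears the 12 mm limit, so I'll roll it a little further.

```bash
python3 - <<'E'
from h import *
go([.469,-.0415,.0475],-9)
E
```

```text
go [-0.0006  0.0785  0.1461] [ 0.0003  0.0001 -0.0003]
```

Call:
carry_out:
  targets:
    - [0,0.04,0,0,0,0]
    - [0,0.078,0.03,0,0,0]
    - [0,0.078,0.07,0,0,0]
    - [0,0.078,0.1,0,0,0]
    - [0,0.078,0.125,0,0,0]
    - [0,0.078,0.138,0,0,0]
    - [0,0.078,0.143,0,0,0]
    - [0,0.078,0.147,0,0,0]
    - [0,0.078,0.147,0,0,0]
  gripper: 1

```text
time_s: 15.9
tool_pos: [0.4689, -0.0408, 0.0713]
tool_rot: [0.76, 0.649, 0.0, 0.0]
contact_force: [0.6, -0.7, -0.5]
opening: -0.0
finger_force: 0.0
```

Call:
carry_out:
  targets:
    - [0,0,0.001,0,0,0]
    - [0,0,0.002,0,0,0]
    - [0,0,0.002,0,0,0]

```text
time_s: 16.2
tool_pos: [0.4688, -0.0408, 0.0699]
tool_rot: [0.76, 0.649, 0.0, 0.001]
contact_force: [0.8, 0.0, 4.3]
opening: -0.0001
finger_force: 2.3
```

Call:
carry_out:
  targets:
    - [0,0,0.001,0,0,0]
    - [0,0.003,0.001,0,0,0]
    - [0,0.006,0.001,0,0,0]
    - [0,0.009,0.001,0,0,0]
    - [0,0.012,0.001,0,0,0]
    - [0,0.014,0.001,0,0,0]
    - [0,0.016,0.001,0,0,0]
    - [0,0.016,0.001,0,0,0]
    - [0,0.016,0.001,0,0,0]

```text
time_s: 17.1
tool_pos: [0.4848, -0.0433, 0.069]
tool_rot: [0.76, 0.649, 0.001, 0.001]
contact_force: [0.2, 1.5, 4.9]
opening: -0.0003
finger_force: 3.0
```

Call:
carry_out:
  targets:
    - [0,0,-0.002,0,0,0]
    - [0,0,-0.005,0,0,0]
    - [0,0,-0.05,0,0,0]
    - [0,0.01,-0.08,0,0,0]
    - [0,0.05,-0.08,0,0,0]
    - [0,0.08,-0.08,0,0,0]
    - [0,0.1,-0.08,0,0,0]
    - [0,0.1,-0.08,0,0,0]
    - [0,0.1,-0.08,0,0,0]
  gripper: 0.55

```text
time_s: 18.0
tool_pos: [0.5822, -0.0586, 0.1478]
tool_rot: [0.76, 0.649, -0.0, -0.001]
contact_force: [-0.4, 0.2, -0.3]
opening: 0.0384
finger_force: 0.0
```

```bash
python3 - <<'E'
from h import *
s=env.get_state(); print(s['time_s'],s['tool_pos'],s['opening'])
im=vision.read_camera('scene')[160:280,240:400]
cv2.imwrite('pics/s3.png',cv2.resize(im,None,fx=5,fy=5,interpolation=cv2.INTER_CUBIC)[:,:,::-1])
go([.622,-.0690,.06],-6.1)
E
```

```text
18.0 [ 0.58224806 -0.05864356  0.14784752] 0.03840003940451222
go [-0.004   0.0413  0.063 ] [-0.001  -0.0001 -0.0323]
```

View pics/s3.png

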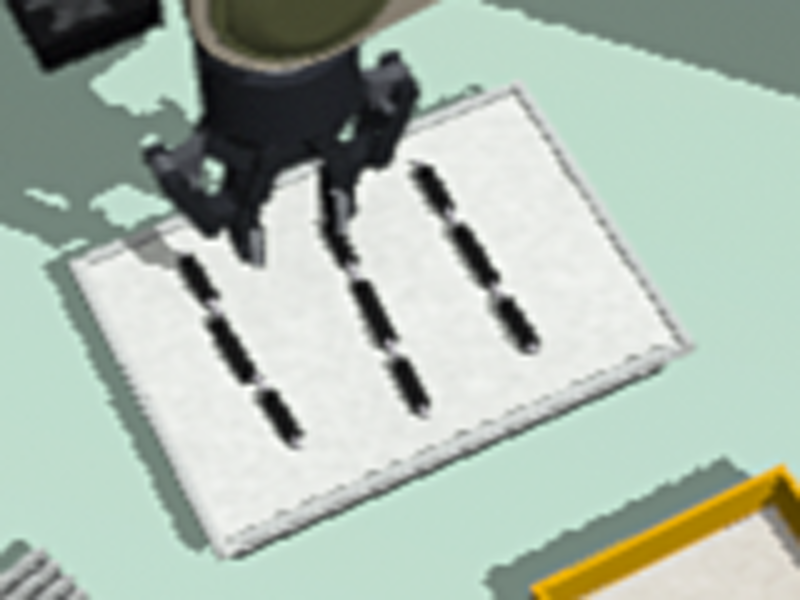

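The near roller's middle tyre is now near (474,256), about 17 mm of travel in all, and all three still lie on the plate. Time to grasp the far (bent) roller.

Call:
carry_out:
  targets:
    - [-0.004,0.03,0,0,0,-0.032]
    - [-0.004,0.041,0.02,0,0,-0.032]
    - [-0.004,0.041,0.05,0,0,-0.032]
    - [-0.004,0.041,0.07,0,0,-0.032]
    - [-0.004,0.041,0.08,0,0,-0.032]
    - [-0.004,0.041,0.084,0,0,-0.032]
    - [-0.004,0.041,0.086,0,0,-0.032]
    - [-0.004,0.041,0.086,0,0,-0.032]
    - [-0.004,0.041,0.086,0,0,-0.032]

```text
time_s: 18.95
tool_pos: [0.6232, -0.0693, 0.0633]
tool_rot: [0.744, 0.668, 0.0, 0.001]
contact_force: [0.4, 0.1, 0.2]
opening: 0.0383
finger_force: 0.0
```

Call:
carry_out:
  targets:
    - [0,0,0,0,0,0]
    - [0,0,0,0,0,0]
    - [0,0,0,0,0,0]
    - [0,0,0,0,0,0]
    - [0,0,0,0,0,0]
    - [0,0,0,0,0,0]
    - [0,0,0,0,0,0]
    - [0,0,0,0,0,0]
  gripper: 1
  squeeze: 25

```text
time_s: 19.75
tool_pos: [0.623, -0.0693, 0.0624]
tool_rot: [0.744, 0.668, 0.0, 0.0]
contact_force: [-0.6, 0.4, 3.5]
opening: 0.0108
finger_force: 27.3
```

Call:
carry_out:
  targets:
    - [0,0,-0.01,0,0,0]
    - [0,0,-0.03,0,0,0]
    - [0,0,-0.06,0,0,0]
    - [0,0,-0.09,0,0,0]
    - [0,0,-0.1,0,0,0]
    - [0,0,-0.1,0,0,0]
    - [0,0,-0.1,0,0,0]

```text
time_s: 20.45
tool_pos: [0.6223, -0.0691, 0.1608]
tool_rot: [0.744, 0.668, -0.001, -0.001]
contact_force: [0.6, 0.5, -1.9]
opening: 0.0107
finger_force: 26.9
```

```bash
python3 - <<'E'
from h import *
s=env.get_state(); print(s['time_s'],s['tool_pos'],s['opening'])
snap('scene','s4',(240,130,420,265),4)
go([.513,.252,.1375],-6.5)
E
```

```text
20.45 [ 0.62225904 -0.06906869  0.16081699] 0.010655434367913724
go [ 0.3075 -0.1429 -0.0014] [-0.002  -0.0004  0.0041]
```

View pics/s4.png

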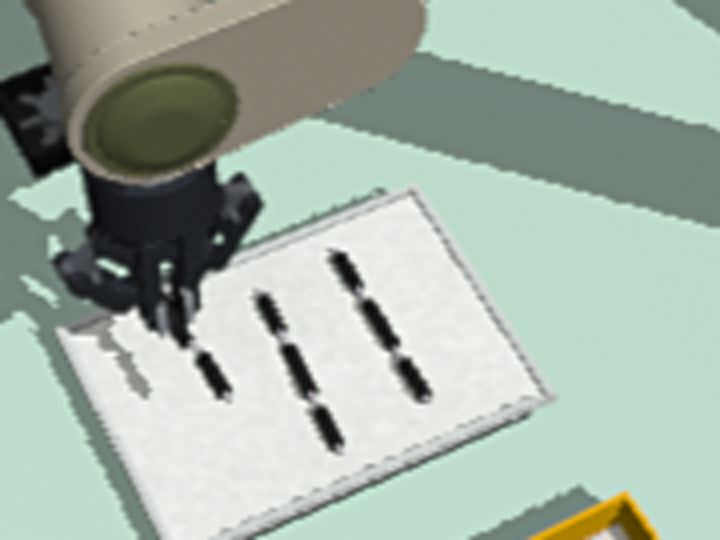

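The roller is held level: its end tyre at (213,375) in the crop is clear of its shadow at (135,370). I'm carrying it over to the box.

Call:
carry_out:
  targets:
    - [0.02,-0.01,0,0,0,0]
    - [0.05,-0.025,0,0,0,0]
    - [0.09,-0.04,0,0,0,0]
    - [0.13,-0.06,0,0,0,0]
    - [0.17,-0.08,0,0,0,0]
    - [0.21,-0.1,0,0,0,0]
    - [0.25,-0.12,0,0,0,0]
    - [0.28,-0.135,0,0,0,0]
    - [0.3,-0.143,0,0,0,0]
    - [0.307,-0.143,0,0,0,0]
    - [0.307,-0.143,0,0,0,0]
    - [0.307,-0.143,0,0,0,0]

```text
time_s: 21.7
tool_pos: [0.5137, 0.2504, 0.1616]
tool_rot: [0.744, 0.668, -0.001, -0.0]
contact_force: [0.1, -0.0, -2.2]
opening: 0.0106
finger_force: 26.8
```

```bash
python3 - <<'E'
from h import *
s=env.get_state(); print(s['time_s'],s['tool_pos'],s['opening'])
snap('scene','s5',(280,190,460,370),3)
go([.513,.252,.010],-6.5)
E
```

```text
21.7 [0.51373075 0.2504197  0.16161921] 0.010606140644033247
go [ 0.0017 -0.0009  0.1268] [-0.0005  0.0003  0.0033]
```

View pics/s5.png

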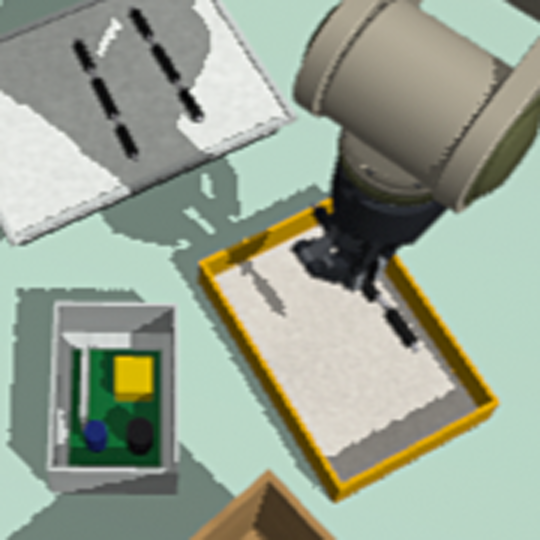

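The roller hangs over the box, with its end tyre at (400,328) inside the walls. Lowering it now.

Call:
carry_out:
  targets:
    - [0,0,0.02,0,0,0]
    - [0,0,0.05,0,0,0]
    - [0,0,0.08,0,0,0]
    - [0,0,0.1,0,0,0]
    - [0,0,0.115,0,0,0]
    - [0,0,0.123,0,0,0]
    - [0,0,0.128,0,0,0]
    - [0,0,0.128,0,0,0]
    - [0,0,0.128,0,0,0]

```text
time_s: 22.65
tool_pos: [0.5139, 0.2512, 0.035]
tool_rot: [0.744, 0.668, 0.001, 0.0]
contact_force: [0.0, 0.7, -1.0]
opening: 0.0111
finger_force: 26.9
```

Call:
carry_out:
  targets:
    - [0,0,0,0,0,0]
    - [0,0,0,0,0,0]
    - [0,0,0,0,0,0]
    - [0,0,0,0,0,0]
    - [0,0,0,0,0,0]
    - [0,0,0,0,0,0]
  gripper: 0.5

```text
time_s: 23.25
tool_pos: [0.5135, 0.2513, 0.0344]
tool_rot: [0.744, 0.668, 0.0, 0.0]
contact_force: [0.2, 0.3, -0.3]
opening: 0.0425
finger_force: 0.0
```

Call:
carry_out:
  targets:
    - [0,0,-0.02,0,0,0]
    - [0,0,-0.06,0,0,0]
    - [0,0,-0.1,0,0,0]
    - [0,0,-0.15,0,0,0]
    - [0,-0.05,-0.18,0,0,0]
    - [0,-0.1,-0.18,0,0,0]
    - [0,-0.12,-0.18,0,0,0]
    - [0,-0.12,-0.18,0,0,0]
    - [0,-0.12,-0.18,0,0,0]

```text
time_s: 24.15
tool_pos: [0.3943, 0.2642, 0.2147]
tool_rot: [0.744, 0.668, 0.0, 0.0]
contact_force: [0.4, 0.3, -0.5]
opening: 0.0427
finger_force: 0.0
```

```bash
python3 - <<'E'
from h import *
s=env.get_state(); print(s['time_s'],s['tool_pos'],s['contact_force'],s['opening'])
snap('scene','s6',(230,160,460,370),2.6)
E
```

```text
24.15 [0.39434883 0.26422976 0.21468274] [ 0.39961584  0.34122827 -0.4591629 ] 0.04272289023929428
```

View pics/s6.png

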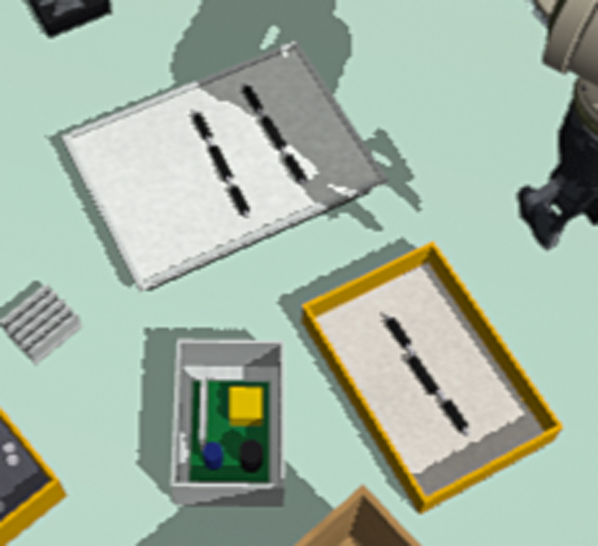

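The bent roller lies on the floor of the empty yellow box, centred near (422,373). The two straight ones lie on the plate at (220,163) and (272,133). The gripper is clear, so I'm handing in.

```bash
python3 -c "
from rig import env
print(env.finish_job())"
```

```text
the job is handed in; nothing more can be done
None
```

I rolled all three rollers about 17 mm each; the far one rocked and is now in the empty yellow reject box, the two straight ones are still on the plate, and the job is handed in (no verdict was returned).

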